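# Put the aquarium kit back in its trays

## Task

Put the aquarium kit away: lay both stainless tools flat in the long shallow tray, side by side and not one on the other, stand both dropper bottles upright in the deep bin, and press the green scraper's handle down into the two spring clips, about midway along the handle, until it snaps fully home. Leave the food pot and the magnet cleaner standing where they are.

Things in the scene. Friction and masses are not known exactly. Their poses are not given: they have to be found in the camera images.
- tweezers: loose: long stainless planting tweezers lying on their side, 164 long (own x, points towards +x), 9 high (thinner at the points); 15 wide and parallel-sided from 18 before to 22 past the origin; origin at mid-length on the underside; 45 g, centre of mass within 10 of the origin (mm)
- spatula: loose: stainless sand spatula lying flat, 160 long (own x): straight handle 10 wide and 8 high from x = -80 to +38, then a flat blade 30 wide, 32 long and 4 thick up to x = +80; origin on the underside of the handle, 80 from either end; 50 g, centre of mass within 15 of the origin (mm)
- scraper: loose: green plastic algae scraper lying flat: round handle of 16 diameter along own x from x = -72 to +57, then a flat head 62 wide and 12 thick with a steel edge, ending at x = +98; origin on the handle's axis (8 above the surface it lies on); 70 g, centre of mass about 17 from the origin towards the head (mm)
- tall_bottle: loose: the larger clear dropper bottle, standing: body of 32 diameter, straight up to 48, black collar and rubber bulb above, 86 high in all; origin at the centre of its underside; 50 g (mm)
- short_bottle: loose: the smaller clear dropper bottle, standing: body of 26 diameter, straight up to 34, black collar and rubber bulb above, 64 high in all; origin at the centre of its underside; 30 g (mm)
- tool_tray: fixed target: the long shallow white tray, inside 120 (own x) by 196 (own y), walls 3 thick and 25 high; origin at the centre of its underside, inner floor 3 above it (mm)
- bottle_bin: fixed target: the deep white bin with the cut-down front, inside 96 (own x) by 150 (own y); walls 3 thick, 45 high at back and sides, 20 high at the front (its own -x side); origin at the centre of its underside, inner floor 3 above it (mm)
- clip_seat (a point): fixed target: white block 60 (own x) by 110 (own y), 12 high, with 2 open-topped steel spring clips, 12 wide, 33 either side of its middle along y. Point: axis of a seated handle midway between clips, 34 above the table; the handle lies along y, head at either end. Mouths 28 wide at 57 above the table, 11 at 41; pushed down with about 10 N the handle snaps in. Free between clips (mm)
- food_pot: loose bystander: round orange fish-food pot with white lid, 51 diameter, 52 high; origin at the centre of its underside (mm)
- magnet: loose bystander: black magnet glass cleaner, 42 by 34, 34 high with its grip; origin at the centre of its underside (mm)

How it is judged (in metres and radians):
At the end, for the whole second after the job is handed in: Both tools flat on the tray's floor (tilt under 0.06 rad, no more than 3.5 mm off it, wholly inside); both bottles upright on the bin's floor (tilt under 0.1 rad); scraper handle in both clips, within 3 mm of seat height, 4 mm sideways, 20 mm along, 0.08 rad; all released, at rest (x of tweezers in the frame of tool_tray between -0.056 and 0.056 m and y of tweezers in the frame of tool_tray between -0.025 and 0.025 m and z of each of tweezers, spatula in the frame of tool_tray below 0.0065 m and angle between each of tweezers, spatula's own z axis and vertical below 0.06 rad and x of spatula in the frame of tool_tray between -0.056 and 0.056 m and y of spatula in the frame of tool_tray between -0.025 and 0.025 m and x of tall_bottle in the frame of bottle_bin between -0.038 and 0.038 m and y of tall_bottle in the frame of bottle_bin between -0.065 and 0.065 m and z of each of tall_bottle, short_bottle in the frame of bottle_bin below 0.0065 m and angle between each of tall_bottle, short_bottle's own z axis and vertical below 0.1 rad and x of short_bottle in the frame of bottle_bin between -0.038 and 0.038 m and y of short_bottle in the frame of bottle_bin between -0.065 and 0.065 m and x of scraper in the frame of clip_seat between -0.004 and 0.004 m and y of scraper in the frame of clip_seat between -0.02 and 0.02 m and z of scraper in the frame of clip_seat between -0.003 and 0.003 m and angle between the x axis of scraper and the y axis of clip_seat, either way round below 0.08 rad and linear speed of each of tweezers, spatula, tall_bottle, short_bottle, scraper below 0.02 m/s); the robot touches nothing.
It fails at once if the food pot is shoved more than 25 mm or tipped (distance of food_pot from where it was at the start of the episode above 0.025 m or angle between food_pot's own z axis and vertical above 0.4 rad).
It fails at once if the magnet cleaner is shoved more than 25 mm or tipped (distance of magnet from where it was at the start of the episode above 0.025 m or angle between magnet's own z axis and vertical above 0.4 rad).
It also fails if it takes over 120 s, if anything falls off the work surface, if the arm or the gripper's body presses on something with over 40 N, if the wrist force passes 120 N, or if a joint passes its speed limit or range.

## Robot

A 7-joint arm with a two-finger parallel gripper is mounted at the origin on the work surface. World frame = base frame: x ahead of the robot, y to its left, z up, the work surface at z = 0. Lengths are in m, angles in degrees, forces in N, time in s.
With the tool pointing down it reaches from about 0.425 to 0.875 m from the base axis. Payload 4.7 kg.
Tool frame: the origin (TCP) lies midway between the tips of the shut fingers; the grasp point (between the pads) lies 19 mm behind it (env.grip_point_offset is the distance from the TCP to the grasp point, in m); z points along the fingers, y is the line along which they close (so a half turn about z gives the same grasp; the last joint's range is limited). The gripper opens to 87 mm and grips with 3 to 60 N. Pads are 19 mm wide; open, the fingers measure 117 mm over their backs; the gripper's body (75 mm by 190 mm) begins 51 mm behind the grasp point.
Start: joints at [-72.072, 18.392, -4.016, 83.108, 1.295, 78.541, -3.26], TCP at [0.191, 0.621, 0.223] pointing down, gripper open.
Joint ranges: [-163.93, 163.93], [-17.29, 119.83], [-79.2, 71.16], [3.27, 140.29], [-89.18, 269.18], [5.43, 117.66], [-154.24, 154.24]. Speed limits (degrees/s): [147.25, 147.25, 180, 180, 180, 180, 180].

## Interface

Orientations are given as [roll, pitch, yaw] about the fixed x, y, z axes, in that order (R = Rz(yaw) Ry(pitch) Rx(roll)).
In Python, from cell import env gives the robot as it stands.
- The arm moves only by the shell command python3 -m jog 'ROWS' [FORCE]. ROWS is JSON, a list of rows, each a list of 7 numbers: the shift along the tool's x, y, z in m, then the turn, a rotation vector about the tool's x, y, z in rad, then the finger opening in m, from 0 to 0.087. A call has 1 to 12 rows; each row shifts and turns the commanded pose from where the row before left it, along the tool's axes as they then stand; what a row does not reach is not made up. A row lasts 1/12 s, in which the tool goes at most 41.7 mm and 7.16 degrees, less where a joint would pass 70% of its speed; a pose out of reach is approached as far as the arm can. A call is refused whole if a number of a shift passes 0.0417 or a number of a turn 0.125, either way. A call with a gripper value outside its range is refused whole. The fingers move at their own pace and stop on an object; FORCE is the grip in N (left out, the last holds). Time passes only in rows, so rows that do not move let the fingers close. It gives the time, the measured TCP pose, the force, the opening and the grip force at its end, in the units of the state.
- env.get_obs(): the state, without advancing time (a new reading comes with each control period).
- env.read_camera(name): name is "scene" or "side" or "wrist"; returns the picture (480x640x3 uint8, blue, green, red); there is no depth.
- env.get_calibration(name): a dict with "fov_y" (degrees; the focal length in pixels is half the picture's height over the tangent of half this angle, whatever the lens; pixels are square), "cx", "cy" (the principal point, pixels), "pose" (4x4, takes a point from camera to world coordinates). Camera axes: x right, y up, looking along -z (the intrinsics and any distortion apply to the point x, -y, -z); pixel columns grow to the right and rows downward; lengths in m; the calibration is good to about 2 mm. A picture is of the moment at which its call begins: read the wrist's pose just before it. get_calibration takes no time and is no camera call; for the wrist camera it gives the pose at the moment of the call.
- env.sign_off(): hands the job in; it is judged then, once.
The state is a dict: "time_s": time; "qpos": joint angles; "joint_velocities": joint speeds; "effort": joint torques, N m; "tool_pos": TCP position; "tool_rot": TCP orientation; "force": force on the tool from outside, world axes, zero at the start; "wrist_torque": the same for the moment, N m; "grip_width": finger opening in m; "grasp_force": force on a finger pad.
Only numpy, scipy, OpenCV 4.12 (cv2) and the standard library are available. Lean on these libraries where they do the work, as an engineer would, in place of code of your own. Each camera call takes 0.05 s, during which the arm holds its last target. There are 200 camera calls.

## Working session

There is one attempt and no reset: what is moved stays moved. The work goes in short steps, Python scripts to look and compute and a shell command to move; the robot and the scene stay as the last step left them, time stands still between calls to the robot, and variables do not carry over. Pictures are saved under pics/ and viewed, at most 14 in all, crops included, and the job is handed in when it is done.

```bash
ls; mkdir -p pics
python3 - <<'E'
from cell import env
import cv2,json
o=env.get_obs();print(o)
for n in("scene","side","wrist"):
    c=env.get_calibration(n);print(n,c)
    cv2.imwrite(f"pics/{n}0.png",env.read_camera(n))
E
```

```text
pics
{'time_s': 0.0, 'qpos': array([-72.07108527,  18.43947994,  -4.01531174,  83.17540139,
         1.29725851,  78.53996619,  -3.25891316]), 'joint_velocities': array([-0.01068131, -0.09480281,  0.04231208, -0.02744014, -0.04898369,
       -0.06990301, -0.0334889 ]), 'effort': array([-2.23014190e-04, -4.91287494e+01, -4.03892007e-01, -3.12529421e+01,
       -6.38487772e-02,  4.39742999e-02,  1.68816932e-04]), 'tool_pos': array([0.19125625, 0.62064705, 0.22145235]), 'tool_rot': array([-1.79890520e+02,  8.01325993e-03,  1.62882183e+02]), 'force': array([-0.60997087, -0.6698596 ,  0.0306796 ]), 'wrist_torque': array([ 0.05161651, -0.01379662,  0.04023354]), 'grasp_force': 0.0, 'grip_width': 0.08664237204868537}
scene {'fov_y': 57.5884781812896, 'cx': 321.34757181398055, 'cy': 233.93567029084448, 'pose': array([[-0.39566158, -0.52020937,  0.75685806,  1.11324498],
       [ 0.91833939, -0.23328264,  0.31973736,  0.24609573],
       [ 0.01023148,  0.82156036,  0.57002973,  0.49746336],
       [ 0.        ,  0.        ,  0.        ,  1.        ]])}
side {'fov_y': 45.01569906387975, 'cx': 316.35277180768793, 'cy': 245.1263414221589, 'pose': array([[ 0.99959052,  0.01552897, -0.0240344 ,  0.49852317],
       [-0.02754904,  0.74935488, -0.66159528, -0.74889132],
       [ 0.00773641,  0.66198649,  0.74947584,  0.89421975],
       [ 0.        ,  0.        ,  0.        ,  1.        ]])}
wrist {'fov_y': 64.34472252552104, 'cx': 314.12575852605016, 'cy': 244.7097511714347, 'pose': array([[ 0.29488876, -0.92191698, -0.25121645,  0.12340353],
       [ 0.95553091,  0.28420243,  0.07867433,  0.64187764],
       [-0.00113488, -0.26324526,  0.96472827,  0.38322838],
       [ 0.        ,  0.        ,  0.        ,  1.        ]])}
```

View pics/scene0.png

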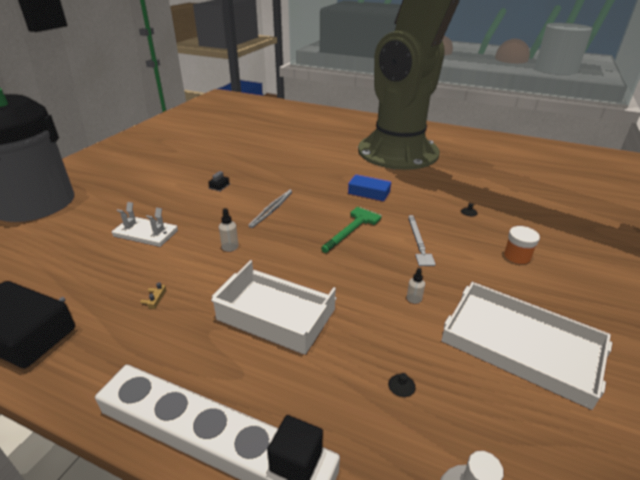

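View pics/side0.png

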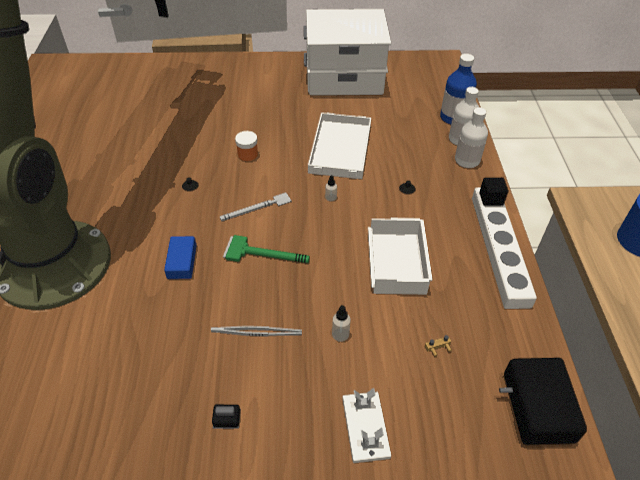

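```bash
cat > h.py <<'E'
import numpy as np,cv2
from cell import env
from scipy.spatial.transform import Rotation as Ro
def K(n):
    c=env.get_calibration(n); return 240/np.tan(np.radians(c['fov_y']/2)),c['cx'],c['cy'],np.array(c['pose'])
def ray(cal,u,v,z=0.):
    f,cx,cy,T=cal; d=T[:3,:3]@np.array([(u-cx)/f,-(v-cy)/f,-1]); o=T[:3,3]
    return o+d*(z-o[2])/d[2]
def proj(cal,P):
    f,cx,cy,T=cal; p=T[:3,:3].T@(np.array(P)-T[:3,3]); return cx+f*p[0]/-p[2],cy-f*p[1]/-p[2]
def two(ca,a,cb,b):
    A=[];B=[]
    for c,(u,v) in((ca,a),(cb,b)):
        f,cx,cy,T=c; d=T[:3,:3]@np.array([(u-cx)/f,-(v-cy)/f,-1]);d/=np.linalg.norm(d)
        M=np.eye(3)-np.outer(d,d);A.append(M);B.append(M@T[:3,3])
    return np.linalg.lstsq(np.vstack(A),np.hstack(B),rcond=None)[0]
def shot(n,name):
    c=K(n); im=env.read_camera(n); cv2.imwrite(f'pics/{name}.png',im); return im,c
def go(x,y,z,yaw):
    """tool shift and turn from here to TCP x,y,z with yaw (mod 180 nearest), tool down"""
    o=env.get_obs(); R=Ro.from_euler('xyz',o['tool_rot'],degrees=True)
    y0=o['tool_rot'][2]; yaw+=180*round((y0-yaw)/180)
    t=R.inv().apply(np.array([x,y,z])-o['tool_pos'])
    Rt=Ro.from_euler('xyz',[180,0,yaw],degrees=True); r=(R.inv()*Rt).as_rotvec()
    print('shift',t.round(4),'turn',r.round(4),'yaw',round(y0,1),'->',round(yaw,1),'q7',round(o['qpos'][6],1))
E
python3 - <<'E'
from h import *
c=K('side')
for n,u,v,z in [('twzL',211,330,.005),('twzR',301,331,.005),('spH',221,217,.004),('spB',290,198,.002),('scHead',228,246,.006),('scEnd',309,260,.008),('tall',341,332,0),('short',331,195,0),('pot',247,152,0.02),('mag',226,415,.017),('clip1',365,402,.034),('clip2',372,440,.034),('blkTL',344,396,.012),('blkTR',378,393,.012),('blkBR',390,457,.012),('blkBL',355,460,.012),
('binTL',369,221,.045),('binTR',428,221,.045),('binBR',428,291,.045),('binBL',373,291,.045),('trTL',322,115,.025),('trTR',371,119,.025),('trBR',360,176,.025),('trBL',309,172,.025)]:
    print(n,ray(c,u,v,z).round(4)[:2])
im=cv2.imread('pics/side0.png')
a=cv2.resize(im[100:300,200:440],(720,600),interpolation=cv2.INTER_CUBIC);cv2.imwrite('pics/c1.png',a)
a=cv2.resize(im[300:470,200:420],(776,600),interpolation=cv2.INTER_CUBIC);cv2.imwrite('pics/c2.png',a)
E
```

```text
twzL [ 0.3307 -0.165 ]
twzR [ 0.4935 -0.1708]
spH [0.3254 0.1214]
spB [0.4726 0.179 ]
scHead [0.3467 0.0365]
scEnd [ 0.5112 -0.0059]
tall [ 0.5662 -0.1713]
short [0.564 0.189]
pot [0.3721 0.3173]
mag [ 0.3718 -0.3347]
clip1 [ 0.5947 -0.326 ]
clip2 [ 0.6002 -0.3887]
blkTL [ 0.5633 -0.3037]
blkTR [ 0.6201 -0.2996]
blkBR [ 0.6281 -0.407 ]
blkBL [ 0.5739 -0.4103]
binTL [0.6346 0.064 ]
binTR [0.7548 0.0615]
binBR [ 0.7272 -0.1156]
binBL [ 0.6263 -0.1134]
trTL [0.5525 0.4517]
trTR [0.6735 0.4332]
trBR [0.6299 0.2229]
trBL [0.5159 0.2385]
```

View pics/c1.png

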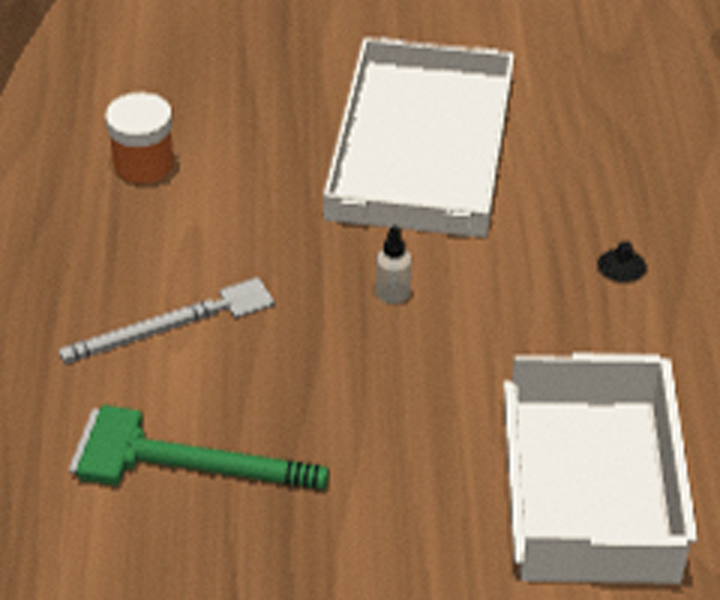

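View pics/c2.png

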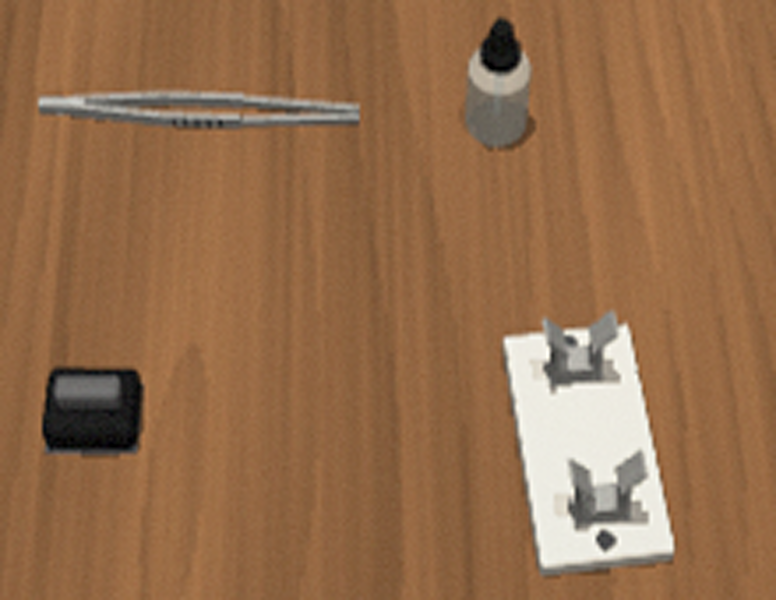

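```bash
python3 -m jog '[[-0.0276,-0.0266,0,0,0,0,0.06],[-0.0276,-0.0266,0,0,0,0,0.06],[-0.0276,-0.0266,0,0,0,0,0.06],[-0.0276,-0.0266,0,0,0,0,0.06],[-0.0276,-0.0266,0,0,0,0,0.06],[-0.0276,-0.0266,0,0,0,0,0.06],[-0.0276,-0.0266,0,0,0,0,0.06],[-0.0276,-0.0266,0,0,0,0,0.06],[-0.0276,-0.0266,0,0,0,0,0.06],[-0.0276,-0.0266,0,0,0,0,0.06],[-0.0276,-0.0266,0,0,0,0,0.06],[-0.0276,-0.0266,0,0,0,0,0.06]]'
python3 -m jog '[[-0.0276,-0.0266,0,0,0,0,0.03],[-0.0276,-0.0266,0,0,0,0,0.03],[0,0,0,0,0,0.124,0.03],[0,0,0,0,0,0.124,0.03],[0,0,0,0,0,0.124,0.03],[0,0,0,0,0,0.124,0.03],[0,0,0,0,0,0.124,0.03],[0,0,0,0,0,0.124,0.03],[0,0,0,0,0,0.124,0.03],[0,0,0,0,0,0.124,0.03],[0,0,0,0,0,0.124,0.03],[0,0,0,0,0,0.124,0.03]]'
python3 -m jog '[[0,0,0,0,0,0.124,0.03],[0,0,0,0,0,0.124,0.03],[0,0,0,0,0,0.124,0.03],[0,0,0,0,0,0.124,0.03],[0,0,0,0,0,0.124,0.03],[0,0,0,0,0,0.124,0.03],[0,0,0,0,0,0.124,0.03],[0,0,0,0,0,0.124,0.03],[0,0,0,0,0,0.124,0.03],[0,0,0,0,0,0.124,0.03],[0,0,0,0,0,0,0.03],[0,0,0,0,0,0,0.03]]'
python3 - <<'E'
from h import *
shot('wrist','w1')
o=env.get_obs();print(o['qpos'],K('wrist')[3])
E
```

```text
time_s: 1.15
tool_pos: [0.4143, 0.2168, 0.2225]
tool_rot: [180.0, -0.0, 162.9]
force: [0.8, 0.2, 0.5]
grip_width: 0.0599
grasp_force: 0.0
time_s: 2.15
tool_pos: [0.4508, 0.1514, 0.2223]
tool_rot: [-180.0, 0.0, 91.5]
force: [0.1, 0.5, -0.0]
grip_width: 0.0298
grasp_force: 0.0
time_s: 3.15
tool_pos: [0.4509, 0.1515, 0.2224]
tool_rot: [-180.0, 0.0, 21.0]
force: [-0.0, -1.0, 0.0]
grip_width: 0.0306
grasp_force: 0.0
[-38.44206386  -3.47211711  16.07848447 107.45205646   0.98457637
  75.89393153 -91.64592638] [[ 0.35753848  0.90045527  0.24768236  0.5193637 ]
 [-0.93389771  0.34506     0.09364117  0.17700453]
 [-0.0011456  -0.26479031  0.96430534  0.38408808]
 [ 0.          0.          0.          1.        ]]
```

View pics/w1.png

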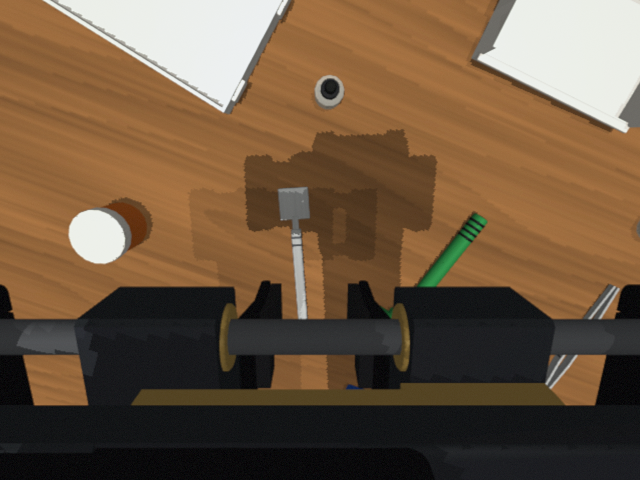

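The wrist view shows the spatula: blade end at about (293,188), handle from (297,225) to (304,315). The short bottle is at (329,92), the scraper at right with its handle end at (480,218), and the pot at left (100,236).

Run:
```python
from h import *
c=K('wrist')
for n,u,v,z in [('bladeend',293.3,187.5,.004),('bladebase',295,220,.004),('h1',296.5,233,.008),('h2',304,315,.008),('shortTop',329,92,.034),('shortBulb',330,88,.064),('scEnd',480,218,.008),('sc2',430,276,.008),('trayCorner',228,108,.025),('binC',477,58,.02)]: print(n,ray(c,u,v,z).round(4))
p=ray(c,293.3,187.5,.004);q=ray(c,304,315,.008)
d=(p-q)[:2];d/=np.linalg.norm(d);a=np.degrees(np.arctan2(d[1],d[0]));print(a,p[:2]-d*.08, p[:2]-d*.063)
g=p[:2]-d*.067
go(g[0],g[1],.002,a)
# side check of spatula
s=cv2.imread('pics/side0.png');hsv=cv2.cvtColor(s,cv2.COLOR_BGR2HSV)
def m(mask,x0,y0,x1,y1,z):
    k=np.zeros(mask.shape,np.uint8);k[y0:y1,x0:x1]=mask[y0:y1,x0:x1]
    cs,_=cv2.findContours(k,cv2.RETR_EXTERNAL,cv2.CHAIN_APPROX_NONE);ct=max(cs,key=cv2.contourArea)[:,0]
    W=np.array([ray(K('side'),u,v,z)[:2] for u,v in ct]);r=cv2.minAreaRect((W*1000).astype(np.float32))
    print([np.round(t,1) for t in r],cv2.boxPoints(r).round(0).tolist())
gray=(hsv[...,1]<60).astype(np.uint8)*255; grn=cv2.inRange(hsv,(50,90,30),(80,255,255)); wh=cv2.inRange(hsv,(0,0,200),(180,50,255))
m(gray,210,185,300,228,.005);m(gray,205,315,310,345,.006);m(grn,210,225,320,275,.007);m(wh,335,380,400,470,.012)
```

```text
bladeend [0.4693 0.1804 0.004 ]
bladebase [0.4391 0.1675 0.004 ]
h1 [0.4279 0.1616 0.008 ]
h2 [0.3456 0.1226 0.008 ]
shortTop [0.5608 0.1796 0.034 ]
shortBulb [0.5602 0.1798 0.064 ]
scEnd [ 0.5082 -0.0049  0.008 ]
sc2 [0.4344 0.0152 0.008 ]
trayCorner [0.5174 0.2587 0.025 ]
binC [0.6343 0.0694 0.02  ]
25.049324805028842 [0.39684791 0.14656988] [0.41224895 0.15376765]
shift [-0.0393 -0.0156  0.2205] turn [-0.0001  0.0001 -0.0709] yaw 21.0 -> 25.0 q7 -91.6
[array([397.1, 148.3]), array([159.3,  31.8]), np.float64(24.6)] [[318.0, 130.0], [331.0, 101.0], [476.0, 167.0], [463.0, 196.0]]
[array([ 412. , -168.4]), array([ 19.2, 163.3]), np.float64(88.7)] [[330.0, -176.0], [493.0, -180.0], [494.0, -161.0], [331.0, -157.0]]
[array([429.2,  15.1]), array([ 66.6, 166.1]), np.float64(76.7)] [[341.0, 2.0], [502.0, -36.0], [518.0, 28.0], [356.0, 67.0]]
[array([ 595.2, -353.5]), array([ 58.9, 109.2]), np.float64(5.3)] [[561.0, -302.0], [571.0, -411.0], [630.0, -405.0], [620.0, -296.0]]
```

```bash
python3 -m jog '[[-0.0065,-0.0026,0.03,0,0,-0.0118,0.03],[-0.0065,-0.0026,0.03,0,0,-0.0118,0.03],[-0.0065,-0.0026,0.03,0,0,-0.0118,0.03],[-0.0065,-0.0026,0.03,0,0,-0.0118,0.03],[-0.0065,-0.0026,0.03,0,0,-0.0118,0.03],[-0.0065,-0.0026,0.03,0,0,-0.0118,0.03],[0,0,0.02,0,0,0,0.03],[0,0,0.011,0,0,0,0.03],[0,0,0.0085,0,0,0,0.03],[0,0,0,0,0,0,0.03]]'; python3 -c "
from h import *
go(.4086,.1521,.002,25)"
```

```text
time_s: 4.03
tool_pos: [0.4079, 0.1505, 0.0016]
tool_rot: [180.0, 0.2, 24.9]
force: [-0.2, 0.2, -0.1]
grip_width: 0.0301
grasp_force: 0.0
shift [ 0.0013 -0.0011 -0.0004] turn [ 0.0003  0.0029 -0.001 ] yaw 24.9 -> 25 q7 -86.7
```

```bash
python3 -m jog '[[0.001,-0.001,0,0,0,0,0.03],[0,0,0,0,0,0,0],[0,0,0,0,0,0,0],[0,0,0,0,0,0,0],[0,0,0,0,0,0,0],[0,0,-0.02,0,0,0,0],[0,0,-0.03,0,0,0,0],[0,0,-0.03,0,0,0,0],[0,0,-0.02,0,0,0,0],[0,0,0,0,0,0,0]]' 30
python3 - <<'E'
from h import *
s,cal=shot('side','s2');hsv=cv2.cvtColor(s,cv2.COLOR_BGR2HSV)
wh=cv2.inRange(hsv,(0,0,200),(180,50,255))
for (x0,y0,x1,y1) in [(300,105,380,185),(360,210,440,300)]:
  k=np.zeros(wh.shape,np.uint8);k[y0:y1,x0:x1]=wh[y0:y1,x0:x1]
  cs,_=cv2.findContours(k,cv2.RETR_EXTERNAL,cv2.CHAIN_APPROX_NONE);ct=max(cs,key=cv2.contourArea)[:,0]
  for z in(.003,.025,.045):
    W=np.array([ray(cal,u,v,z)[:2] for u,v in ct]);r=cv2.minAreaRect((W*1000).astype(np.float32))
    print(z,[np.round(t,1) for t in r],cv2.boxPoints(r).round(0).tolist())
cv2.imwrite('pics/s2c.png',cv2.resize(s[100:300,200:440],(720,600),interpolation=cv2.INTER_CUBIC))
E
```

```text
time_s: 4.87
tool_pos: [0.4127, 0.1539, 0.1077]
tool_rot: [-179.9, -0.5, 24.8]
force: [1.3, -0.3, -0.3]
grip_width: 0.0088
grasp_force: 30.0
0.003 [array([595.2, 375.9]), array([211.5, 129. ]), np.float64(79.5)] [[512.0, 284.0], [639.0, 260.0], [678.0, 468.0], [551.0, 492.0]]
0.025 [array([592.8, 348.1]), array([206.3, 125.8]), np.float64(79.5)] [[512.0, 258.0], [636.0, 235.0], [674.0, 438.0], [550.0, 461.0]]
0.045 [array([590.6, 322.9]), array([201.5, 122.9]), np.float64(79.5)] [[512.0, 235.0], [633.0, 213.0], [670.0, 411.0], [549.0, 433.0]]
0.003 [array([694.1,  20.4]), array([185.4, 119.1]), np.float64(87.7)] [[631.0, -70.0], [750.0, -75.0], [757.0, 111.0], [638.0, 115.0]]
0.025 [array([689.3,   1.4]), array([180.8, 116.1]), np.float64(87.7)] [[628.0, -87.0], [744.0, -91.0], [751.0, 89.0], [635.0, 94.0]]
0.045 [array([684.9, -15.9]), array([176.7, 113.4]), np.float64(87.7)] [[625.0, -102.0], [738.0, -106.0], [745.0, 70.0], [632.0, 75.0]]
```

View pics/s2c.png

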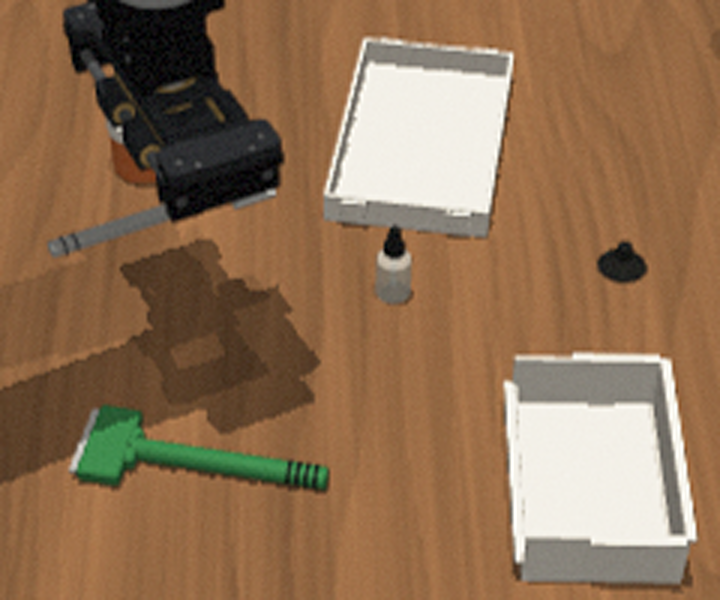

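```bash
python3 -m jog '[[0.033,-0.0184,-0.006,0,0,0,0],[0.033,-0.0184,-0.006,0,0,0,0],[0.033,-0.0184,-0.006,0,0,0,0],[0.033,-0.0184,-0.006,0,0,0,0],[0.033,-0.0184,-0.006,0,0,0,0],[0.033,-0.0184,-0.006,0,0,0,0],[0.033,-0.0184,-0.006,0,0,0,0],[0,0,0,0,0,-0.12,0],[0,0,0,0,0,-0.12,0],[0,0,0,0,0,-0.12,0],[0,0,0,0,0,-0.12,0],[0,0,0,0,0,-0.12,0]]'
python3 -m jog '[[0,0,0,0,0,-0.12,0],[0,0,0,0,0,-0.12,0],[0,0,0,0,0,-0.115,0],[0,0,0,0,0,0,0]]'
python3 - <<'E'
from h import *
shot('wrist','w2');np.save('w2.npy',K('wrist')[3]);go(.5689,.3679,.03,79.5)
E
```

```text
time_s: 5.92
tool_pos: [0.5642, 0.3658, 0.1425]
tool_rot: [-179.9, 0.2, 59.6]
force: [-0.1, 0.9, -1.3]
grip_width: 0.0092
grasp_force: 30.0
time_s: 6.25
tool_pos: [0.5642, 0.3657, 0.1428]
tool_rot: [-179.9, 0.1, 79.7]
force: [0.5, -0.1, -0.6]
grip_width: 0.009
grasp_force: 30.0
shift [0.0032 0.0044 0.1131] turn [-0.0022  0.0019 -0.0013] yaw 79.4 -> 79.5 q7 -44.9
```

View pics/w2.png

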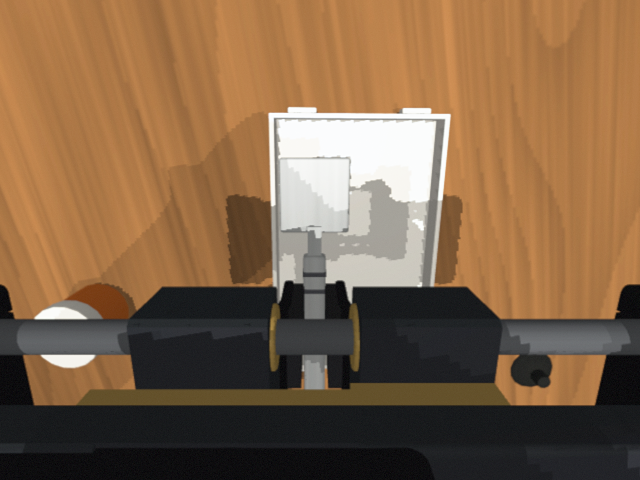

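The wrist view shows the spatula held, with its blade end at (315,158). The tray's far rim corners are at (270,115) and (449,115).

Run:
```python
from h import *
c=K('wrist')
FL=ray(c,270,114,.025)[:2];FR=ray(c,449,115,.025)[:2];L2=ray(c,275,285,.025)[:2];R2=ray(c,434,285,.025)[:2]
print(FL,FR,np.linalg.norm(FR-FL))
for a,b in((L2,FL),(R2,FR)):print('ang',np.degrees(np.arctan2(*(b-a)[::-1])))
print('perp',np.degrees(np.arctan2(*(FR-FL)[::-1]))+90)
th=np.radians(79.8);ux=np.array([np.sin(th),-np.cos(th)]);uy=np.array([np.cos(th),np.sin(th)])
print('centre',(FL+FR)/2-uy*.101)
# spatula
b=ray(c,315,157.5,.145)[:2];h=ray(c,314,262,.149)[:2];print(b,h,np.degrees(np.arctan2(*(b-h)[::-1])))
t=env.get_obs()['tool_pos'][:2];print('origin rel tcp',(b-uy*.08-t)@ux,(b-uy*.08-t)@uy)
```

```text
[0.55117719 0.45932835] [0.67325731 0.43577102] 0.12433222465731132
ang 79.4024260246735
ang 79.43459555800365
perp 79.07809484244123
centre [0.59433169 0.34814593]
[0.57757799 0.42971855] [0.56917639 0.38702092] 78.86813953757593
origin rel tcp 0.0017380376617836893 -0.014680417350700456
```

```bash
python3 -m jog '[[0.0037,0.0018,0.03,0,0,0,0],[0,0,0.03,0,0,0,0],[0,0,0.03,0,0,0,0],[0,0,0.02,0,0,0,0],[0,0,0.01,0,0,0,0],[0,0,0.008,0,0,0,0],[0,0,0.005,0,0,0,0],[0,0,0.003,0,0,0,0],[0,0,0,0,0,0,0]]'
```

```text
time_s: 7.05
tool_pos: [0.5679, 0.3699, 0.0096]
tool_rot: [180.0, -0.0, 79.5]
force: [0.4, 1.1, 0.0]
grip_width: 0.0095
grasp_force: 30.0
```

```bash
python3 -m jog '[[0,0,0.002,0,0,0,0],[0,0,0.002,0,0,0,0],[0,0,0,0,0,0,0]]'; python3 -m jog '[[0,0,0,0,0,0,0.02],[0,0,0,0,0,0,0.02],[0,0,0,0,0,0,0.02],[0,0,-0.01,0,0,0,0.02],[0,0,-0.03,0,0,0,0.02],[0,0,-0.04,0,0,0,0.02],[0,0,-0.04,0,0,0,0.02],[0,0,-0.03,0,0,0,0.02],[0,0,0,0,0,0,0.02]]'; python3 -c "
from h import *
s,_=shot('side','s3');cv2.imwrite('pics/s3c.png',cv2.resize(s[100:200,280:400],(720,600),interpolation=cv2.INTER_CUBIC))
go(.412,-.1684,.14,-1.3)"
```

```text
time_s: 7.3
tool_pos: [0.5685, 0.3704, 0.0073]
tool_rot: [179.9, -0.1, 79.5]
force: [-1.7, -0.7, 4.6]
grip_width: 0.0096
grasp_force: 30.0
time_s: 8.05
tool_pos: [0.5714, 0.3722, 0.1649]
tool_rot: [179.4, -0.6, 79.6]
force: [0.3, 0.1, 1.7]
grip_width: 0.0201
grasp_force: 0.0
shift [-0.5595 -0.0577  0.0168] turn [ 7.0000e-04 -1.0700e-02  1.4111e+00] yaw 79.6 -> -1.3 q7 -44.9
```

View pics/s3c.png

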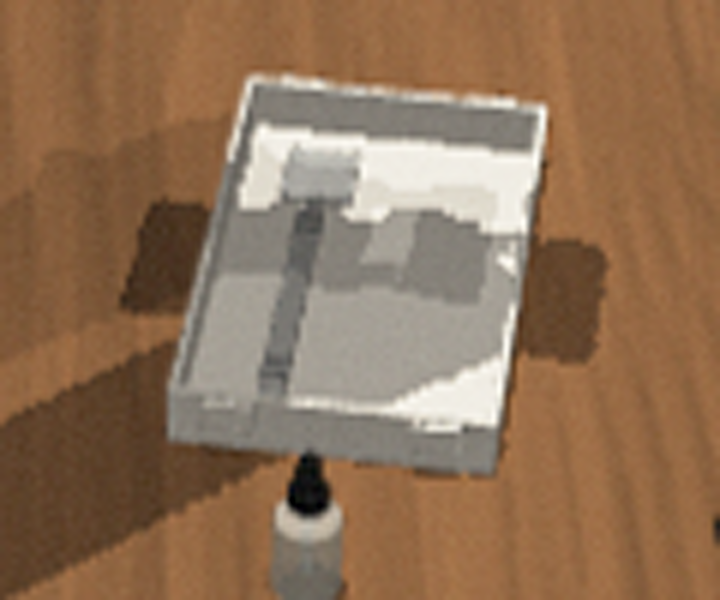

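The spatula lies flat in the left half of the tray, handle at crop column ~285 and blade at (320,175). Tweezers next.

```bash
python3 -m jog '[[-0.04,-0.0041,0,0,0,0,0.045],[-0.04,-0.0041,0,0,0,0,0.045],[-0.04,-0.0041,0,0,0,0,0.045],[-0.04,-0.0041,0,0,0,0,0.045],[-0.04,-0.0041,0,0,0,0,0.045],[-0.04,-0.0041,0,0,0,0,0.045],[-0.04,-0.0041,0,0,0,0,0.045],[-0.04,-0.0041,0,0,0,0,0.045],[-0.04,-0.0041,0,0,0,0,0.045],[-0.04,-0.0041,0,0,0,0,0.045],[-0.04,-0.0041,0,0,0,0,0.045],[-0.04,-0.0041,0,0,0,0,0.045]]'
python3 -m jog '[[-0.04,-0.0041,0,0,0,0,0.045],[-0.04,-0.0041,0,0,0,0,0.045],[0,0,0,0,0,0.1176,0.045],[0,0,0,0,0,0.1176,0.045],[0,0,0,0,0,0.1176,0.045],[0,0,0,0,0,0.1176,0.045],[0,0,0,0,0,0.1176,0.045],[0,0,0,0,0,0.1176,0.045],[0,0,0,0,0,0.1176,0.045],[0,0,0,0,0,0.1176,0.045],[0,0,0,0,0,0.1176,0.045],[0,0,0,0,0,0.1176,0.045]]'
python3 -m jog '[[0,0,0,0,0,0.1176,0.045],[0,0,0,0,0,0.1176,0.045],[0,0,0,0,0,0,0.045],[0,0,0,0,0,0,0.045]]'
python3 - <<'E'
from h import *
s,c=shot('wrist','w3')
a=cv2.resize(s,(400,300));print(proj(c,(.494,-.17,.005)),proj(c,(.434,-.169,.009)))
go(.412,-.1684,.002,-1.3)
E
```

```text
time_s: 9.1
tool_pos: [0.4304, -0.0951, 0.1544]
tool_rot: [-179.9, -0.0, 79.6]
force: [0.4, -0.7, -0.2]
grip_width: 0.0451
grasp_force: 0.0
time_s: 10.1
tool_pos: [0.4088, -0.1704, 0.1542]
tool_rot: [-180.0, 0.1, 11.8]
force: [0.1, -0.5, -0.6]
grip_width: 0.0449
grasp_force: 0.0
time_s: 10.43
tool_pos: [0.409, -0.1705, 0.1545]
tool_rot: [-180.0, 0.1, -1.1]
force: [-0.4, -1.1, -0.2]
grip_width: 0.0449
grasp_force: 0.0
(np.float64(311.2976121363499), np.float64(123.93397599546098)) (np.float64(311.6491693632616), np.float64(201.43664037801454))
shift [ 0.003  -0.0022  0.1526] turn [-0.0003  0.0009  0.0033] yaw -1.1 -> -1.3 q7 -73.8
```

View pics/w3.png

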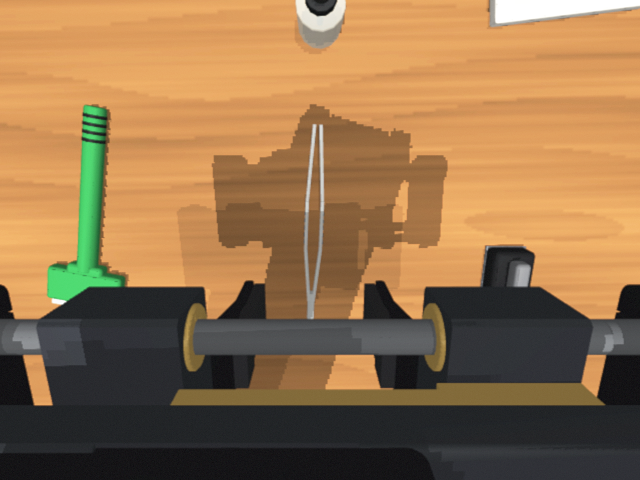

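Tweezers points are at (318,125) and the hinge at (311,318). That is slightly turned from my estimate.

Run:
```python
from h import *
c=K('wrist');p=ray(c,318,124.5,.004)[:2];q=ray(c,311,316,.006)[:2];d=(p-q)/np.linalg.norm(p-q)
a=np.degrees(np.arctan2(d[1],d[0]));o=p-.082*d;print(p,q,a,o);go(o[0]+.002*d[0],o[1],.002,a)
```

```text
[ 0.49368373 -0.17524932] [ 0.33124108 -0.16619631] -3.189823779188527 [ 0.41181077 -0.1706865 ]
shift [4.800e-03 1.000e-04 1.526e-01] turn [-0.0003  0.0009  0.0363] yaw -1.1 -> -3.2 q7 -73.8
```

```bash
python3 -m jog '[[0.0048,0,0.03,0,0,0.036,0.045],[0,0,0.035,0,0,0,0.045],[0,0,0.035,0,0,0,0.045],[0,0,0.025,0,0,0,0.045],[0,0,0.015,0,0,0,0.045],[0,0,0.009,0,0,0,0.045],[0,0,0.003,0,0,0,0.045],[0,0,0,0,0,0,0],[0,0,0,0,0,0,0],[0,0,0,0,0,0,0],[0,0,0,0,0,0,0],[0,0,0,0,0,0,0]]' 25
python3 -m jog '[[0,0,-0.02,0,0,0,0],[0,0,-0.03,0,0,0,0],[0,0,-0.03,0,0,0,0],[0,0,-0.03,0,0,0,0],[0,0,-0.02,0,0,0,0],[0,0,0,0,0,0,0]]'
python3 - <<'E'
from h import *
th=np.radians(79.4);ux=np.array([np.sin(th),-np.cos(th)]);uy=np.array([np.cos(th),np.sin(th)])
t=np.array([.594,.349])+.028*ux+.002*uy;go(t[0],t[1],.14,79.4)
E
```

```text
time_s: 11.48
tool_pos: [0.4151, -0.1709, 0.0039]
tool_rot: [-180.0, -0.1, -3.3]
force: [0.0, 0.5, 0.9]
grip_width: 0.0197
grasp_force: 0.0
time_s: 11.98
tool_pos: [0.4177, -0.1718, 0.1381]
tool_rot: [180.0, -0.6, -3.4]
force: [1.5, -0.2, 0.3]
grip_width: 0.0002
grasp_force: 0.0
shift [ 0.1735 -0.5287 -0.0006] turn [ 0.0076 -0.0074 -1.4444] yaw -3.4 -> 79.4 q7 -75.6
```

The fingers had not finished closing before the lift, so I'm retrying with a longer close.

```bash
python3 -m jog '[[0,0,0,0,0,0,0.04],[0,0,0,0,0,0,0.04],[0,0,0,0,0,0,0.04],[0,0,0,0,0,0,0.04],[0,0,0,0,0,0,0.04],[0,0,0,0,0,0,0.04],[0,0,0,0,0,0,0.04]]'
python3 - <<'E'
from h import *
s,c=shot('wrist','w4');cv2.imwrite('pics/w4c.png',cv2.resize(s[60:340,140:500],(540,420)))
E
```

```text
time_s: 12.57
tool_pos: [0.4141, -0.1708, 0.1326]
tool_rot: [-180.0, 0.1, -3.4]
force: [0.6, -0.4, 0.3]
grip_width: 0.0368
grasp_force: 0.0
```

View pics/w4c.png

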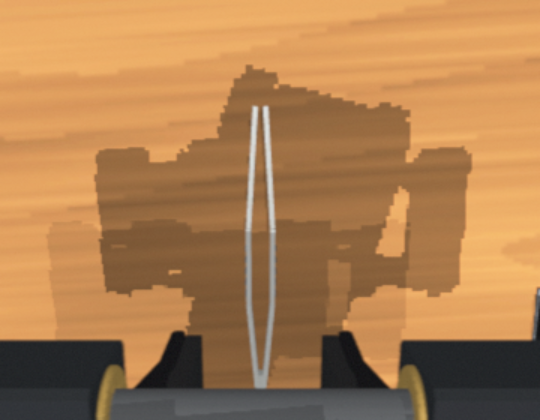

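Tweezers are undisturbed, straight and centred at crop x≈260. Descending again.

```bash
python3 -m jog '[[0,0,0.03,0,0,0,0.04],[0,0,0.035,0,0,0,0.04],[0,0,0.03,0,0,0,0.04],[0,0,0.02,0,0,0,0.04],[0,0,0.01,0,0,0,0.04],[0,0,0.005,0,0,0,0.04],[0,0,0,0,0,0,0.04],[0,0,0,0,0,0,0]]'
python3 -m jog '[[0,0,0,0,0,0,0],[0,0,0,0,0,0,0],[0,0,0,0,0,0,0],[0,0,0,0,0,0,0],[0,0,0,0,0,0,0],[0,0,0,0,0,0,0],[0,0,0,0,0,0,0],[0,0,0,0,0,0,0]]' 25
```

```text
time_s: 13.28
tool_pos: [0.4153, -0.1711, 0.0039]
tool_rot: [180.0, -0.1, -3.4]
force: [0.2, -0.3, -0.6]
grip_width: 0.0378
grasp_force: 0.0
time_s: 13.95
tool_pos: [0.415, -0.1708, 0.0037]
tool_rot: [-180.0, -0.1, -3.4]
force: [-0.8, -0.4, 5.9]
grip_width: 0.0141
grasp_force: 25.0
```

```bash
python3 -m jog '[[0,0,-0.015,0,0,0,0],[0,0,-0.03,0,0,0,0],[0,0,-0.03,0,0,0,0],[0,0,-0.03,0,0,0,0],[0,0,-0.03,0,0,0,0],[0,0,-0.01,0,0,0,0],[0,0,0,0,0,0,0]]' 30
python3 -m jog '[[0.0125,-0.0378,0,0,0,0,0],[0.0125,-0.0378,0,0,0,0,0],[0.0125,-0.0378,0,0,0,0,0],[0.0125,-0.0378,0,0,0,0,0],[0.0125,-0.0378,0,0,0,0,0],[0.0125,-0.0378,0,0,0,0,0],[0.0125,-0.0378,0,0,0,0,0],[0.0125,-0.0378,0,0,0,0,0],[0.0125,-0.0378,0,0,0,0,0],[0.0125,-0.0378,0,0,0,0,0],[0.0125,-0.0378,0,0,0,0,0],[0.0125,-0.0378,0,0,0,0,0]]'
python3 -m jog '[[0.0125,-0.0378,0,0,0,0,0],[0.0125,-0.0378,0,0,0,0,0],[0,0,0,0,0,-0.1204,0],[0,0,0,0,0,-0.1204,0],[0,0,0,0,0,-0.1204,0],[0,0,0,0,0,-0.1204,0],[0,0,0,0,0,-0.1204,0],[0,0,0,0,0,-0.1204,0],[0,0,0,0,0,-0.1204,0],[0,0,0,0,0,-0.1204,0],[0,0,0,0,0,-0.1204,0],[0,0,0,0,0,-0.1204,0]]'
python3 -m jog '[[0,0,0,0,0,-0.1204,0],[0,0,0,0,0,-0.1204,0],[0,0,0,0,0,0,0],[0,0,0,0,0,0,0]]'
python3 - <<'E'
from h import *
th=np.radians(79.4);ux=np.array([np.sin(th),-np.cos(th)]);uy=np.array([np.cos(th),np.sin(th)])
t=np.array([.594,.349])+.028*ux+.002*uy;go(t[0],t[1],.007,79.4)
s,c=shot('wrist','w5')
E
```

```text
time_s: 14.53
tool_pos: [0.4163, -0.1713, 0.1506]
tool_rot: [180.0, -0.3, -3.4]
force: [-0.6, -0.4, -0.9]
grip_width: 0.0141
grasp_force: 30.0
time_s: 15.53
tool_pos: [0.5899, 0.2745, 0.1448]
tool_rot: [179.9, 0.2, -3.4]
force: [0.8, -0.1, -0.4]
grip_width: 0.0143
grasp_force: 30.0
time_s: 16.53
tool_pos: [0.6188, 0.3466, 0.1445]
tool_rot: [-179.8, 0.2, 66.0]
force: [-0.4, -0.7, -1.2]
grip_width: 0.0144
grasp_force: 30.0
time_s: 16.87
tool_pos: [0.6192, 0.3466, 0.1454]
tool_rot: [-179.8, 0.1, 79.2]
force: [0.1, -0.2, -0.4]
grip_width: 0.0143
grasp_force: 30.0
shift [-0.      0.0033  0.1384] turn [-0.0031  0.0019 -0.0029] yaw 79.2 -> 79.4 q7 -45.9
```

View pics/w5.png

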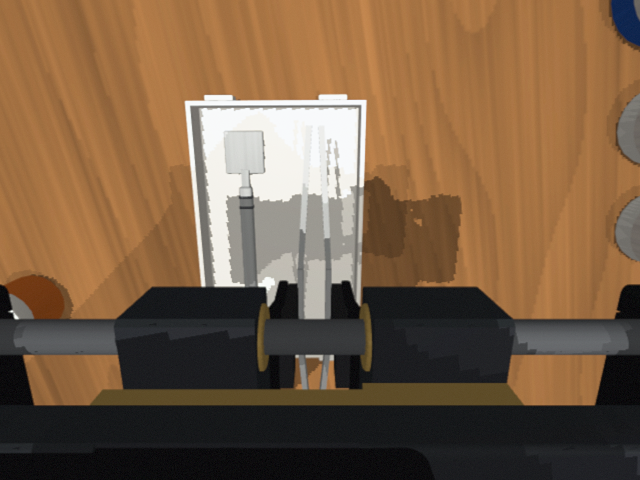

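The spatula lies parallel to the tray walls at left, with its blade at (245,150). The tweezers are held straight at column ~315, with the tray's right wall at ~362.

```bash
python3 -m jog '[[0,0.002,0.03,0,0,0,0],[0,0,0.035,0,0,0,0],[0,0,0.03,0,0,0,0],[0,0,0.02,0,0,0,0],[0,0,0.01,0,0,0,0],[0,0,0.008,0,0,0,0],[0,0,0.003,0,0,0,0],[0,0,0,0,0,0,0],[0,0,0,0,0,0,0]]'
```

```text
time_s: 17.67
tool_pos: [0.623, 0.3475, 0.0136]
tool_rot: [179.9, -0.1, 79.4]
force: [0.3, -0.5, -0.9]
grip_width: 0.0139
grasp_force: 30.0
```

```bash
python3 -m jog '[[0,0,0.003,0,0,0,0],[0,0,0.002,0,0,0,0],[0,0,0.002,0,0,0,0],[0,0,0,0,0,0,0],[0,0,0,0,0,0,0]]'
```

```text
time_s: 18.08
tool_pos: [0.6227, 0.3472, 0.0068]
tool_rot: [179.9, -0.1, 79.4]
force: [-1.5, -1.0, 4.8]
grip_width: 0.0145
grasp_force: 30.0
```

```bash
python3 -m jog '[[0,0,0,0,0,0,0.022],[0,0,0,0,0,0,0.022],[0,0,0,0,0,0,0.022],[0,0,-0.01,0,0,0,0.022],[0,0,-0.03,0,0,0,0.022],[0,0,-0.04,0,0,0,0.022],[0,0,-0.04,0,0,0,0.022],[0,0,-0.04,0,0,0,0.022],[0,0,0,0,0,0,0.022],[0,0,0,0,0,0,0.022]]';python3 - <<'E'
from h import *
go(.44,.015,.16,166)
s,c=shot('side','s6');s=s[100:200,280:400]
cv2.imwrite('pics/s6c.png',cv2.resize(s,(600,500),interpolation=cv2.INTER_CUBIC))
E
```

```text
time_s: 18.92
tool_pos: [0.6239, 0.3482, 0.1701]
tool_rot: [179.7, -0.3, 79.4]
force: [0.0, 1.1, -0.6]
grip_width: 0.0222
grasp_force: 0.0
shift [-0.3613 -0.1197  0.0075] turn [ 8.9000e-03  4.0000e-04 -1.5112e+00] yaw 79.4 -> 166 q7 -45.5
```

View pics/s6c.png

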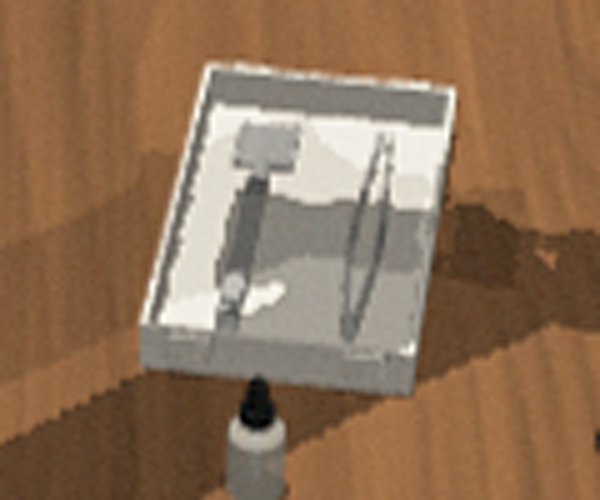

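Both tools lie flat in the tray, well apart. Scraper next.

```bash
python3 -m jog '[[-0.0361,-0.012,0.001,0,0,0,0.05],[-0.0361,-0.012,0.001,0,0,0,0.05],[-0.0361,-0.012,0.001,0,0,0,0.05],[-0.0361,-0.012,0.001,0,0,0,0.05],[-0.0361,-0.012,0.001,0,0,0,0.05],[-0.0361,-0.012,0.001,0,0,0,0.05],[-0.0361,-0.012,0.001,0,0,0,0.05],[-0.0361,-0.012,0.001,0,0,0,0.05],[-0.0361,-0.012,0.001,0,0,0,0.05],[-0.0361,-0.012,0.001,0,0,0,0.05],[0,0,0,0,0,-0.1162,0.05],[0,0,0,0,0,-0.1162,0.05]]'
python3 -m jog '[[0,0,0,0,0,-0.1162,0.05],[0,0,0,0,0,-0.1162,0.05],[0,0,0,0,0,-0.1162,0.05],[0,0,0,0,0,-0.1162,0.05],[0,0,0,0,0,-0.1162,0.05],[0,0,0,0,0,-0.1162,0.05],[0,0,0,0,0,-0.1162,0.05],[0,0,0,0,0,-0.1162,0.05],[0,0,0,0,0,-0.1162,0.05],[0,0,0,0,0,-0.1162,0.05],[0,0,0,0,0,-0.1162,0.05],[0,0,0,0,0,0,0.05]]'
python3 - <<'E'
from h import *
s,c=shot('wrist','w7');hsv=cv2.cvtColor(s,cv2.COLOR_BGR2HSV)
g=cv2.inRange(hsv,(45,100,40),(85,255,255))
ys,xs=np.nonzero(g);print(xs.min(),xs.max(),ys.min(),ys.max())
W=np.array([ray(c,u,v,.008)[:2] for u,v in zip(xs,ys)])
# head = far end along tool x; rows profile
for v in range(ys.min(),ys.max()+1,15):
    r=xs[ys==v]; print(v,r.min(),r.max()) if len(r) else 0
np.savez('w7.npz',T=c[3]);go(.4321,.0145,.005,166)
E
```

```text
time_s: 19.97
tool_pos: [0.4355, 0.0115, 0.1535]
tool_rot: [-179.8, 0.0, 92.8]
force: [-0.3, 0.6, -0.2]
grip_width: 0.0499
grasp_force: 0.0
time_s: 20.97
tool_pos: [0.4365, 0.0139, 0.1535]
tool_rot: [-179.9, -0.2, 166.1]
force: [-0.1, -0.0, -0.4]
grip_width: 0.0498
grasp_force: 0.0
269 349 117 317
117 343 346
132 269 348
147 270 348
162 291 327
177 301 319
192 301 319
207 302 319
222 302 320
237 302 320
252 303 320
267 303 320
282 304 321
297 311 313
312 304 321
shift [ 0.0042 -0.0005  0.1487] turn [-0.0009 -0.0027 -0.0028] yaw 165.8 -> 166 q7 70.5
```

Run:
```python
from h import *
c=K('wrist')
p=ray(c,310,185,.009)[:2];q=ray(c,312.5,312,.009)[:2];d=(p-q)/np.linalg.norm(p-q);a=np.degrees(np.arctan2(d[1],d[0]))
h=ray(c,309,119,.012)[:2]  # green head end ~ x=94
o=h-.094*d; e=np.array([.508,-.005]); print(a,p,q,o,e+.072*d)
o=(o+e+.072*d)/2; g=q+d*((o-q)@d+.008);print(g);go(g[0],g[1],.001,a)
```

```text
166.78055837641946 [0.39973198 0.0198404 ] [ 0.50712083 -0.00538588] [0.44265515 0.01002958] [0.4379079  0.01146505]
[0.43239729 0.01216712]
shift [ 0.0033 -0.0026  0.1527] turn [-0.0009 -0.0027 -0.0164] yaw 165.8 -> 166.8 q7 70.5
```

```bash
python3 -m jog '[[0.0033,-0.0026,0.03,0,0,-0.0164,0.05],[0,0,0.035,0,0,0,0.05],[0,0,0.035,0,0,0,0.05],[0,0,0.025,0,0,0,0.05],[0,0,0.015,0,0,0,0.05],[0,0,0.009,0,0,0,0.05],[0,0,0.003,0,0,0,0.05],[0,0,0,0,0,0,0.05],[0,0,0,0,0,0,0],[0,0,0,0,0,0,0],[0,0,0,0,0,0,0],[0,0,0,0,0,0,0]]' 30
python3 -m jog '[[0,0,0,0,0,0,0],[0,0,0,0,0,0,0],[0,0,0,0,0,0,0],[0,0,0,0,0,0,0],[0,0,0,0,0,0,0],[0,0,0,0,0,0,0]]' 55
```

```text
time_s: 22.02
tool_pos: [0.4347, 0.0124, 0.0039]
tool_rot: [180.0, 0.1, 166.9]
force: [-0.9, -0.3, 0.4]
grip_width: 0.0308
grasp_force: 0.0
time_s: 22.52
tool_pos: [0.4342, 0.0123, 0.0033]
tool_rot: [180.0, 0.0, 166.9]
force: [-0.5, -0.3, 3.4]
grip_width: 0.0147
grasp_force: 55.0
```

```bash
python3 -m jog '[[0,0,-0.015,0,0,0,0],[0,0,-0.03,0,0,0,0],[0,0,-0.03,0,0,0,0],[0,0,-0.03,0,0,0,0],[0,0,-0.03,0,0,0,0],[0,0,-0.02,0,0,0,0],[0,0,0,0,0,0,0]]'
python3 -m jog '[[-0.024,-0.032,0,0,0,0,0],[-0.024,-0.032,0,0,0,0,0],[-0.024,-0.032,0,0,0,0,0],[-0.024,-0.032,0,0,0,0,0],[-0.024,-0.032,0,0,0,0,0],[-0.024,-0.032,0,0,0,0,0],[-0.024,-0.032,0,0,0,0,0],[-0.024,-0.032,0,0,0,0,0],[-0.024,-0.032,0,0,0,0,0],[-0.024,-0.032,0,0,0,0,0],[0,0,0,0,0,0,0]]'
python3 -m jog '[[0,0,0,0,0,0.1136,0],[0,0,0,0,0,0.1136,0],[0,0,0,0,0,0.1136,0],[0,0,0,0,0,0.1136,0],[0,0,0,0,0,0.1136,0],[0,0,0,0,0,0.1136,0],[0,0,0,0,0,0.1136,0],[0,0,0,0,0,0.1136,0],[0,0,0,0,0,0.1136,0],[0,0,0,0,0,0.1136,0],[0,0,0,0,0,0.1136,0],[0,0,0,0,0,0,0]]'
python3 - <<'E'
from h import *
s,c=shot('wrist','w8');shot('side','s8');go(.595,-.3535,.09,95.3)
for q in[(.5,.055),(-.03,.055),(.03,-.055)]:pass
E
```

```text
time_s: 23.1
tool_pos: [0.4369, 0.0126, 0.1624]
tool_rot: [179.8, 0.4, 166.9]
force: [0.9, 0.5, 0.2]
grip_width: 0.0145
grasp_force: 55.0
time_s: 24.02
tool_pos: [0.5938, -0.3625, 0.1538]
tool_rot: [-179.6, -0.2, 166.5]
force: [-2.0, -0.3, -1.5]
grip_width: 0.0144
grasp_force: 55.0
time_s: 25.02
tool_pos: [0.5946, -0.353, 0.1561]
tool_rot: [-179.9, -0.1, 95.2]
force: [0.2, -0.3, -0.9]
grip_width: 0.0145
grasp_force: 55.0
shift [-0.0004  0.0003  0.0667] turn [-0.0017 -0.0008  0.0036] yaw 95.5 -> 95.3 q7 43.3
```

View pics/w8.png

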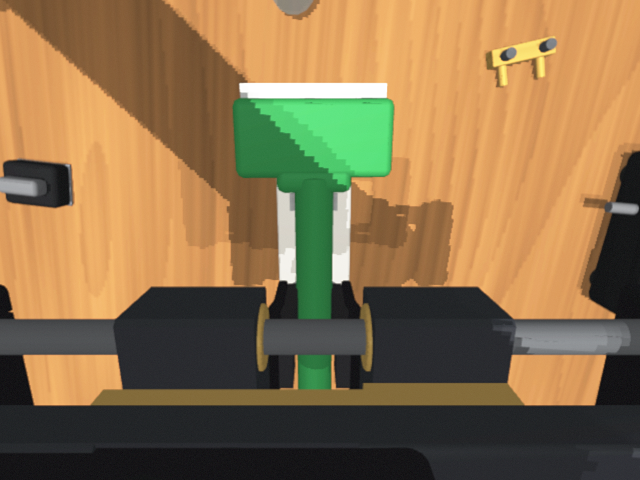

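Scraper held straight over the clip block. Block edges are at columns 278 and 350, and the handle centre is at 314.

Run:
```python
from h import *
s=cv2.imread('pics/w8.png').astype(int);c=K('wrist')
for v in(205,225,250,270):
    b,g,r=s[v].T; wht=(abs(b-r)<35)&(abs(g-r)<35)&(r>90); x=np.nonzero(wht[265:365])[0]+265
    gr=(g>r+25)&(g>b+15); y=np.nonzero(gr[250:380])[0]+250
    L=ray(c,x.min()-.5,v,.012)[:2];R=ray(c,x.max()+.5,v,.012)[:2];m=(L+R)/2
    z=.161; A=ray(c,(y.min()+y.max())/2,v,z)[:2]
    print(v,x.min(),x.max(),y.min(),y.max(),'blockmid',m.round(4),round(np.linalg.norm(R-L),4),'axis',A.round(4))
    print('   expected block axis x at that y', .595-(m[1]+.3535)*np.tan(np.radians(5.3)))
print('head end',ray(c,313.5,99,.167), env.get_obs()['tool_pos'])
```

```text
205 277 350 295 332 blockmid [ 0.5927 -0.3317] 0.0599 axis [ 0.591  -0.3075]
   expected block axis x at that y 0.5929815534590362
225 278 349 295 331 blockmid [ 0.5943 -0.3482] 0.0591 axis [ 0.5916 -0.3159]
   expected block axis x at that y 0.5945093307238876
250 279 349 296 331 blockmid [ 0.5967 -0.3694] 0.0593 axis [ 0.5929 -0.3268]
   expected block axis x at that y 0.5964768311685241
270 279 348 296 331 blockmid [ 0.598 -0.387] 0.0593 axis [ 0.5937 -0.3359]
   expected block axis x at that y 0.5981090610174182
head end [ 0.58717262 -0.2668617   0.167     ] [ 0.5948014  -0.35319624  0.15669152]
```

```bash
python3 -m jog '[[0,0,0.03,0,0,0,0],[0,0,0.03,0,0,0,0],[0,0,0.02,0,0,0,0],[0,0,0.01,0,0,0,0],[0,0,0.007,0,0,0,0],[0,0,0.004,0,0,0,0],[0,0,0.004,0,0,0,0],[0,0,0,0,0,0,0]]'
python3 -m jog '[[0,0,0.003,0,0,0,0],[0,0,0.003,0,0,0,0],[0,0,0.003,0,0,0,0],[0,0,0,0,0,0,0]]'
```

```text
time_s: 25.78
tool_pos: [0.5957, -0.354, 0.0535]
tool_rot: [180.0, 0.0, 95.3]
force: [0.0, 0.0, -0.9]
grip_width: 0.0142
grasp_force: 55.0
time_s: 26.12
tool_pos: [0.5943, -0.3542, 0.0439]
tool_rot: [-179.9, -0.0, 95.3]
force: [-1.7, 0.1, 0.1]
grip_width: 0.0147
grasp_force: 55.0
```

```bash
python3 -m jog '[[0,0,0.003,0,0,0,0],[0,0,0.003,0,0,0,0],[0,0,0.002,0,0,0,0],[0,0,0,0,0,0,0]]'
python3 -m jog '[[0,0,0.002,0,0,0,0],[0,0,0.002,0,0,0,0],[0,0,0.002,0,0,0,0],[0,0,0,0,0,0,0],[0,0,0,0,0,0,0]]'
```

```text
time_s: 26.45
tool_pos: [0.5947, -0.3556, 0.0378]
tool_rot: [180.0, 0.1, 95.2]
force: [-3.8, 0.1, 7.8]
grip_width: 0.0149
grasp_force: 55.0
time_s: 26.87
tool_pos: [0.5948, -0.3539, 0.0294]
tool_rot: [-180.0, 0.0, 95.3]
force: [-2.8, -1.1, -2.2]
grip_width: 0.0144
grasp_force: 55.0
```

```bash
python3 -m jog '[[0,0,0.001,0,0,0,0],[0,0,0.001,0,0,0,0],[0,0,0,0,0,0,0]]'
python3 -m jog '[[0,0,0,0,0,0,0.04],[0,0,0,0,0,0,0.04],[0,0,0,0,0,0,0.04],[0,0,0,0,0,0,0.04],[0,0,-0.01,0,0,0,0.045],[0,0,-0.03,0,0,0,0.06],[0,0,-0.04,0,0,0,0.06],[0,0,-0.04,0,0,0,0.06],[0,0,-0.03,0,0,0,0.06],[0,0,0,0,0,0,0.06]]'
python3 - <<'E'
from h import *
s,c=shot('side','s9');cv2.imwrite('pics/s9c.png',cv2.resize(s[200:470,300:460],(355,600),interpolation=cv2.INTER_CUBIC))
s,c=shot('wrist','w9')
for v in(180,205,225,250,270):
    b,g,r=s[v].astype(int).T; y=np.nonzero(((g>r+25)&(g>b+15))[200:440])[0]+200
    if len(y): print(v,y.min(),y.max(),ray(c,(y.min()+y.max())/2,v,.036).round(4))
E
```

```text
time_s: 27.12
tool_pos: [0.5949, -0.3539, 0.0293]
tool_rot: [-180.0, -0.0, 95.3]
force: [-4.7, 0.3, 6.7]
grip_width: 0.0148
grasp_force: 55.0
time_s: 27.95
tool_pos: [0.5989, -0.3562, 0.1876]
tool_rot: [179.3, 0.4, 95.3]
force: [0.7, -0.3, 1.1]
grip_width: 0.0592
grasp_force: 0.0
180 299 317 [ 0.591  -0.3152  0.036 ]
205 299 316 [ 0.5924 -0.3354  0.036 ]
225 299 316 [ 0.5939 -0.3521  0.036 ]
250 300 317 [ 0.5966 -0.3735  0.036 ]
270 302 314 [ 0.5978 -0.3913  0.036 ]
```

View pics/s9c.png

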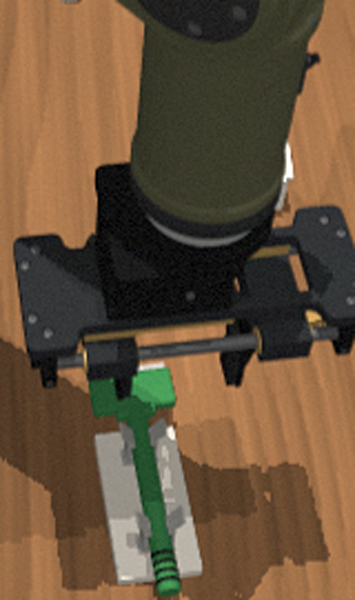

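Scraper is seated in both clips and stopped hard at TCP z 0.0293. Now locating the bottles and bin.

Run:
```python
from h import *
c=K('side')
for n,u,v,z in[('tallbase',340.8,341.4,0),('tallbulb',341.4,305.5,.086),('shortbase',331.3,201,0),('shortbulb',331.3,176.5,.064),('FL',371.7,218.7,.045),('FR',422.7,219.3,.045),('NR',430.5,281,.045),('NLbot',375,293.3,0),('NRbot',429.3,293.3,0),('NLtop',373,281,.045),('frontN',373,287,.02),('frontF',368.5,228,.02)]:
    print(n,ray(c,u,v,z).round(4))
go(.566,-.175,.20,95.3)
```

```text
tallbase [ 0.5648 -0.1912  0.    ]
tallbulb [ 0.5634 -0.1737  0.086 ]
shortbase [0.5638 0.1698 0.    ]
shortbulb [0.5625 0.1789 0.064 ]
FL [0.6407 0.0703 0.045 ]
FR [0.7447 0.0665 0.045 ]
NR [ 0.7354 -0.0926  0.045 ]
NLbot [ 0.6364 -0.0853  0.    ]
NRbot [ 0.7409 -0.0876  0.    ]
NLtop [ 0.6285 -0.0903  0.045 ]
frontN [ 0.631  -0.0852  0.02  ]
frontF [0.6358 0.0679 0.02  ]
shift [ 0.1812 -0.0136 -0.0197] turn [0.0041 0.0019 0.0006] yaw 95.3 -> 95.3 q7 42.8
```

```bash
python3 -m jog '[[0.0364,-0.0031,0,0,0,0,0.06],[0.0364,-0.0031,0,0,0,0,0.06],[0.0364,-0.0031,0,0,0,0,0.06],[0.0364,-0.0031,0,0,0,0,0.06],[0.0364,-0.0031,0,0,0,0,0.06],[0,0,0,0,0,0,0.06],[0,0,0,0,0,0,0.06]]'
python3 - <<'E'
from h import *
shot('wrist','w10');c=K('wrist');print(proj(c,(.564,-.1745,.086)),proj(c,(.564,-.1745,.05)))
go(.564,-.1745,.023,95.3)
E
```

```text
time_s: 28.63
tool_pos: [0.5625, -0.1701, 0.1767]
tool_rot: [-179.9, -0.1, 95.7]
force: [-0.4, -0.3, 0.8]
grip_width: 0.0603
grasp_force: 0.0
(np.float64(315.1992816242461), np.float64(251.30754197283434)) (np.float64(315.18844922203033), np.float64(238.42220688080496))
shift [-0.002   0.0017  0.154 ] turn [-0.0018 -0.0006  0.0026] yaw 95.5 -> 95.3 q7 25.1
```

View pics/w10.png

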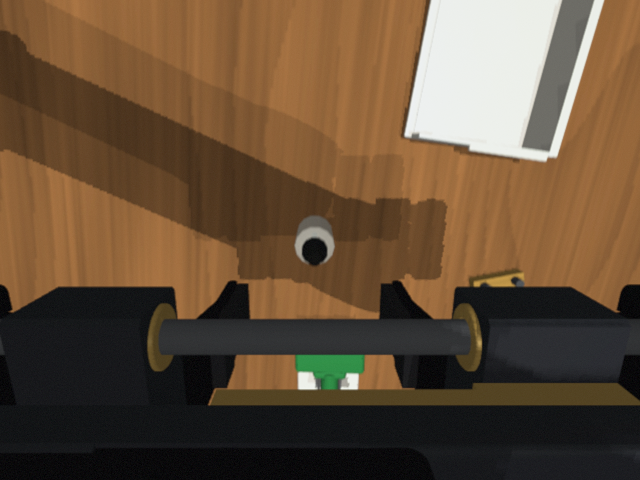

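The bulb at (314,251) matches the prediction. Descending and gripping.

```bash
python3 - <<'E'
from h import *
c=K('wrist');print(ray(c,407,136,.02),ray(c,550,160,.045))
E
python3 -m jog '[[-0.002,0.0017,0.03,0,0,0,0.06],[0,0,0.035,0,0,0,0.06],[0,0,0.035,0,0,0,0.06],[0,0,0.025,0,0,0,0.06],[0,0,0.015,0,0,0,0.06],[0,0,0.01,0,0,0,0.06],[0,0,0.003,0,0,0,0.06],[0,0,0,0,0,0,0.03],[0,0,0,0,0,0,0.02],[0,0,0,0,0,0,0.02],[0,0,0,0,0,0,0.02],[0,0,0,0,0,0,0.02]]' 15
python3 -m jog '[[0,0,0,0,0,0,0.02],[0,0,0,0,0,0,0.02],[0,0,0,0,0,0,0.02],[0,0,0,0,0,0,0.02]]'
```

```text
[ 0.63003865 -0.09063735  0.02      ] [ 0.73391819 -0.098498    0.045     ]
time_s: 29.68
tool_pos: [0.5656, -0.1759, 0.0261]
tool_rot: [179.9, 0.0, 95.3]
force: [0.1, 0.4, 0.3]
grip_width: 0.0347
grasp_force: 0.1
time_s: 30.02
tool_pos: [0.5654, -0.1758, 0.0259]
tool_rot: [179.9, 0.0, 95.3]
force: [-0.8, 0.8, 6.2]
grip_width: 0.0312
grasp_force: 15.0
```

```bash
python3 -m jog '[[0,0,-0.015,0,0,0,0.02],[0,0,-0.03,0,0,0,0.02],[0,0,-0.035,0,0,0,0.02],[0,0,-0.02,0,0,0,0.02],[0.0234,0.0264,0,0,0,0,0.02],[0.0234,0.0264,0,0,0,0,0.02],[0.0234,0.0264,0,0,0,0,0.02],[0.0234,0.0264,0,0,0,0,0.02],[0.0234,0.0264,0,0,0,0,0.02],[0,0,0,0,0,0,0.02],[0,0,0,0,0,0,0.02]]' 20
python3 - <<'E'
from h import *
s,c=shot('side','s11');cv2.imwrite('pics/s11c.png',cv2.resize(s[150:330,320:500],(600,600),interpolation=cv2.INTER_CUBIC))
go(.686,-.047,.035,95.3)
E
```

```text
time_s: 30.93
tool_pos: [0.686, -0.0434, 0.1236]
tool_rot: [-179.9, -0.1, 95.6]
force: [0.1, -0.8, 0.0]
grip_width: 0.0311
grasp_force: 20.0
shift [-0.0007  0.001   0.0889] turn [-0.0019  0.0005  0.0021] yaw 95.4 -> 95.3 q7 14.5
```

View pics/s11c.png

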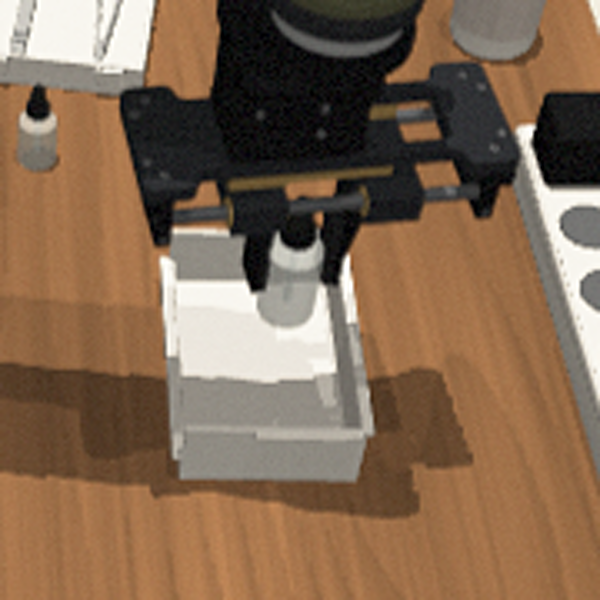

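I have now viewed 16 pictures, which is over the limit of 14. I'll view no more and check the rest numerically.

```bash
python3 -m jog '[[0,0,0.03,0,0,0,0.02],[0,0,0.03,0,0,0,0.02],[0,0,0.015,0,0,0,0.02],[0,0,0.008,0,0,0,0.02],[0,0,0.004,0,0,0,0.02],[0,0,0.002,0,0,0,0.02],[0,0,0,0,0,0,0.02],[0,0,0,0,0,0,0.02]]'
```

```text
time_s: 31.65
tool_pos: [0.6864, -0.0475, 0.0376]
tool_rot: [179.9, 0.0, 95.3]
force: [0.8, -0.4, -0.9]
grip_width: 0.0313
grasp_force: 20.0
```

```bash
python3 -m jog '[[0,0,0.004,0,0,0,0.02],[0,0,0.003,0,0,0,0.02],[0,0,0.002,0,0,0,0.02],[0,0,0,0,0,0,0.02],[0,0,0,0,0,0,0.02]]'
```

```text
time_s: 32.07
tool_pos: [0.686, -0.047, 0.0289]
tool_rot: [179.9, -0.0, 95.3]
force: [-3.1, -0.2, 7.3]
grip_width: 0.0314
grasp_force: 20.0
```

```bash
python3 -m jog '[[0,0,0,0,0,0,0.046],[0,0,0,0,0,0,0.046],[0,0,0,0,0,0,0.046],[0,0,0,0,0,0,0.046],[0,0,-0.01,0,0,0,0.046],[0,0,-0.03,0,0,0,0.046],[0,0,-0.04,0,0,0,0.046],[0,0,-0.04,0,0,0,0.046],[0,0,-0.03,0,0,0,0.046],[0,0,0,0,0,0,0.055],[0,0,0,0,0,0,0.055]]'
python3 -c "
from h import *
go(.563,.181,.16,95.3)"
```

```text
time_s: 32.98
tool_pos: [0.687, -0.0474, 0.1807]
tool_rot: [179.7, 0.0, 95.3]
force: [-0.2, -0.3, -0.7]
grip_width: 0.052
grasp_force: 0.0
shift [ 0.2389 -0.1025  0.02  ] turn [0.0058 0.0004 0.0001] yaw 95.3 -> 95.3 q7 13.9
```

```bash
python3 -m jog '[[0.0341,-0.0146,0.002,0,0,0,0.055],[0.0341,-0.0146,0.002,0,0,0,0.055],[0.0341,-0.0146,0.002,0,0,0,0.055],[0.0341,-0.0146,0.002,0,0,0,0.055],[0.0341,-0.0146,0.002,0,0,0,0.055],[0.0341,-0.0146,0.002,0,0,0,0.055],[0.0341,-0.0146,0.002,0,0,0,0.055],[0,0,0,0,0,0,0.055],[0,0,0,0,0,0,0.055]]'
python3 - <<'E'
from h import *
s,c=shot('wrist','w12');g=s.max(2)
u,v=proj(c,(.563,.181,.058));u,v=int(u),int(v)
k=(g<45).astype(np.uint8);k[:max(v-60,0)]=0;k[min(v+60,282):]=0;k[:,:u-60]=0;k[:,u+60:]=0
n,l,st,ce=cv2.connectedComponentsWithStats(k)
print((u,v));[print(st[i],ce[i],ray(c,*ce[i],.055)) for i in range(1,n) if st[i,4]>80]
go(.563,.181,.008,95.3)
E
```

```text
time_s: 33.73
tool_pos: [0.5591, 0.1842, 0.1615]
tool_rot: [-179.8, -0.0, 95.7]
force: [1.1, -1.2, 0.4]
grip_width: 0.055
grasp_force: 0.0
(318, 248)
[308 237  19  20 295] [317.30847458 246.09830508] [0.56208557 0.18196265 0.055     ]
shift [-0.0006  0.0028  0.1538] turn [-0.0021  0.0011  0.0025] yaw 95.4 -> 95.3 q7 -11.8
```

The measured bulb position (0.562, 0.182) confirms my estimate, so I'm descending on the short bottle.

```bash
python3 -m jog '[[-0.0006,0.002,0.03,0,0,0,0.055],[0,0,0.035,0,0,0,0.055],[0,0,0.035,0,0,0,0.055],[0,0,0.025,0,0,0,0.055],[0,0,0.015,0,0,0,0.055],[0,0,0.009,0,0,0,0.055],[0,0,0.004,0,0,0,0.055],[0,0,0,0,0,0,0.03],[0,0,0,0,0,0,0.015],[0,0,0,0,0,0,0.015],[0,0,0,0,0,0,0.015],[0,0,0,0,0,0,0.015]]' 15
python3 -m jog '[[0,0,0,0,0,0,0.015],[0,0,0,0,0,0,0.015],[0,0,0,0,0,0,0.015],[0,0,0,0,0,0,0.015],[0,0,0,0,0,0,0.015]]' 15
```

```text
time_s: 34.78
tool_pos: [0.5643, 0.1811, 0.0111]
tool_rot: [179.9, -0.0, 95.3]
force: [-0.3, 0.7, 0.7]
grip_width: 0.0296
grasp_force: 0.1
time_s: 35.2
tool_pos: [0.5641, 0.181, 0.0109]
tool_rot: [179.9, -0.0, 95.3]
force: [0.1, 0.3, 5.3]
grip_width: 0.0257
grasp_force: 15.0
```

```bash
python3 -m jog '[[0,0,-0.015,0,0,0,0.015],[0,0,-0.03,0,0,0,0.015],[0,0,-0.035,0,0,0,0.015],[0,0,-0.03,0,0,0,0.015],[-0.0334,0.0222,0,0,0,0,0.015],[-0.0334,0.0222,0,0,0,0,0.015],[-0.0334,0.0222,0,0,0,0,0.015],[-0.0334,0.0222,0,0,0,0,0.015],[-0.0334,0.0222,0,0,0,0,0.015],[0,0,0,0,0,0,0.015],[0,0,0,0,0,0,0.015]]' 20
python3 - <<'E'
from h import *
s,c=shot('wrist','w13');go(.690,.025,.014,95.3)
E
```

```text
time_s: 36.12
tool_pos: [0.6901, 0.0204, 0.119]
tool_rot: [-179.9, 0.1, 95.0]
force: [-0.4, 1.0, -0.4]
grip_width: 0.0253
grasp_force: 20.0
shift [0.0014 0.0009 0.105 ] turn [-0.0015  0.0001 -0.002 ] yaw 95.2 -> 95.3 q7 8.1
```

```bash
python3 -m jog '[[0,0,0.03,0,0,0,0.015],[0,0,0.035,0,0,0,0.015],[0,0,0.02,0,0,0,0.015],[0,0,0.006,0,0,0,0.015],[0,0,0.004,0,0,0,0.015],[0,0,0,0,0,0,0.015],[0,0,0,0,0,0,0.015]]'
python3 -m jog '[[0,0,0.004,0,0,0,0.015],[0,0,0.003,0,0,0,0.015],[0,0,0.002,0,0,0,0.015],[0,0,0,0,0,0,0.015],[0,0,0,0,0,0,0.015]]'
```

```text
time_s: 36.75
tool_pos: [0.6907, 0.0255, 0.0268]
tool_rot: [179.8, -0.0, 95.4]
force: [0.0, -0.6, 0.4]
grip_width: 0.0251
grasp_force: 20.0
time_s: 37.17
tool_pos: [0.6896, 0.0247, 0.0161]
tool_rot: [-180.0, -0.0, 95.3]
force: [0.4, -0.4, 0.1]
grip_width: 0.0255
grasp_force: 20.0
```

```bash
python3 -m jog '[[0,0,0.002,0,0,0,0.015],[0,0,0.0015,0,0,0,0.015],[0,0,0,0,0,0,0.015],[0,0,0,0,0,0,0.015]]'
```

```text
time_s: 37.5
tool_pos: [0.69, 0.0247, 0.0139]
tool_rot: [180.0, -0.0, 95.3]
force: [-1.7, -0.7, 5.1]
grip_width: 0.0253
grasp_force: 20.0
```

```bash
python3 -m jog '[[0,0,0,0,0,0,0.042],[0,0,0,0,0,0,0.042],[0,0,0,0,0,0,0.042],[0,0,0,0,0,0,0.042],[0,0,-0.01,0,0,0,0.042],[0,0,-0.03,0,0,0,0.042],[0,0,-0.04,0,0,0,0.042],[0,0,-0.04,0,0,0,0.042],[0,0,-0.04,0,0,0,0.042],[0,0,-0.03,0,0,0,0.042],[0,0,0,0,0,0,0.042]]'
python3 -m jog '[[0.01,-0.039,0,0,0,0,0.042],[0.01,-0.039,0,0,0,0,0.042],[0.01,-0.039,0,0,0,0,0.042],[0.01,-0.039,0,0,0,0,0.042],[0.01,-0.039,0,0,0,0,0.042],[0.01,-0.039,0,0,0,0,0.042],[0,0,0,0,0,0,0.042],[0,0,0,0,0,0,0.042]]'
python3 - <<'E'
from h import *
s,c=shot('side','s14');g=s.max(2)
for n,P,h in(('tall',(.686,-.047),.089),('short',(.690,.0247),.067)):
    u,v=map(int,proj(c,(*P,h-.01))); k=np.zeros((480,640),np.uint8);k[v-20:v+25,u-18:u+18]=(g[v-20:v+25,u-18:u+18]<60)
    q,l,st,ce=cv2.connectedComponentsWithStats(k);i=1+np.argmax(st[1:,4])
    ys,xs=np.nonzero(l==i);T=xs[ys==ys.min()].mean();B=xs[ys>=ys.max()-1].mean()
    print(n,'pred top',np.round(proj(c,(*P,h)),1),'stat',st[i],'top x',T,'low x',B)
# scraper axis and bystanders
hsv=cv2.cvtColor(s,cv2.COLOR_BGR2HSV);s0=cv2.imread('pics/side0.png')
for nm,(x0,y0,x1,y1) in(('pot',(230,128,264,164)),('mag',(208,398,246,432)),('tray',(300,105,380,185))):
    print(nm,'diff',np.abs(s[y0:y1,x0:x1].astype(int)-s0[y0:y1,x0:x1]).mean().round(1))
print(env.get_obs()['tool_pos'],env.get_obs()['time_s'])
E
```

```text
time_s: 38.42
tool_pos: [0.6936, 0.0245, 0.2124]
tool_rot: [179.2, -0.0, 95.3]
force: [1.3, -0.1, 1.3]
grip_width: 0.0418
grasp_force: 0.0
time_s: 39.08
tool_pos: [0.4496, 0.0633, 0.2032]
tool_rot: [179.9, -0.1, 95.4]
force: [1.2, -0.2, -0.6]
grip_width: 0.0418
grasp_force: 0.0
tall pred top [403.8 247.4] stat [398 247  10  14 102] top x 404.0 low x 403.0
short pred top [399.8 227.3] stat [396 227   8  10  58] top x 400.0 low x 399.0
pot diff 53.5
mag diff 5.8
tray diff 21.6
[0.45126749 0.06294799 0.20348518] 39.1333
```

Both bulb tops are within half a pixel of an upright bottle on the bin floor. I'll check the pot by colour, since the arm may be in front of it, along with the scraper.

```bash
python3 -m jog '[[-0.03,0,0,0,0,0,0.042],[-0.04,0,0,0,0,0,0.042],[-0.04,0,0,0,0,0,0.042],[-0.04,0,0,0,0,0,0.042],[0,0,0,0,0,0,0.042],[0,0,0,0,0,0,0.042]]'
python3 - <<'E'
from h import *
s,c=shot('side','s15')
for n,im in(('before',cv2.imread('pics/side0.png')),('now',s)):
    h=cv2.cvtColor(im,cv2.COLOR_BGR2HSV);m=cv2.inRange(h,(5,190,60),(14,255,255))[120:175,215:285]
    ys,xs=np.nonzero(m);w=cv2.inRange(h,(0,0,150),(180,60,255))[120:175,215:285];yw,xw=np.nonzero(w);print(n,len(xs),xs.mean(),ys.mean(),len(xw),xw.mean(),yw.mean())
h=cv2.cvtColor(s,cv2.COLOR_BGR2HSV);g=cv2.inRange(h,(45,100,20),(85,255,255));ys,xs=np.nonzero(g[330:480,320:420]);xs+=320;ys+=330
print('scraper px',len(xs),xs.min(),xs.max(),ys.min(),ys.max())
for v in(415,425,435):
    x=xs[ys==v];print(v,ray(c,x.mean(),v,.036).round(4), 'axis x expected',round(.595-(ray(c,x.mean(),v,.036)[1]+.3535)*.0928,4))
E
```

```text
time_s: 39.63
tool_pos: [0.4662, -0.0901, 0.203]
tool_rot: [180.0, 0.1, 94.9]
force: [-0.4, 0.3, 0.7]
grip_width: 0.0418
grasp_force: 0.0
before 106 32.5377358490566 32.990566037735846 247 30.676113360323885 17.493927125506072
now 26 25.115384615384617 32.38461538461539 89 24.60674157303371 18.089887640449437
scraper px 1382 340 380 366 467
415 [ 0.5942 -0.3489  0.036 ] axis x expected 0.5946
425 [ 0.596  -0.3654  0.036 ] axis x expected 0.5961
435 [ 0.5984 -0.3816  0.036 ] axis x expected 0.5976
```

Run:
```python
import cv2,numpy as np
for n in('side0','s9','s11'):
    h=cv2.cvtColor(cv2.imread(f'pics/{n}.png'),cv2.COLOR_BGR2HSV)[120:175,215:285]
    w=cv2.inRange(h,(0,0,150),(180,60,255));y,x=np.nonzero(w);print(n,len(x),x.mean(),y.mean())
from cell import env
print(env.sign_off(), env.get_obs()['time_s'])
```

```text
side0 247 30.676113360323885 17.493927125506072
s9 260 30.7 17.911538461538463
s11 248 30.713709677419356 17.508064516129032
the job is handed in; nothing more can be done
the job is handed in; nothing more can be done
```

The job is handed in at about 40 s with no verdict returned: my checks show both tools flat and apart in the tray, both bottles upright in the bin, the scraper seated in both clips, and the magnet unmoved (the pot too when last clearly seen, before the short-bottle move, with the arm in front of it at the end), but I viewed 16 pictures against the limit of 14.

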